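# Draw back the ram of a biscuit press and lock it for refilling

### The job

The biscuit-dough press has run empty: get it ready for refilling. Throw its pawl right over, off the rack, so that it stays back on its stop; draw the ram by its handle fully back to its stop; then push the thumb wedge along its ramp until it jams the ram fast, and let go. Leave everything else on the table where it is.

Things in the scene. Friction and masses are not known exactly. Their poses are not given: they have to be found in the camera images.
- press: Biscuit-dough press, base 400 x 150 mm, screwed down. Its frame (used in all notes below, mm): origin on the table under the guide's middle, x level along the ram the way it presses (to the half-round open trough, x 50 to 222, z to 79, and the die ring, x 222 to 255, z to 125, then a baking sheet to x 450), y level to the left of that (the wedge's side), z up.
- pawl_pivot (a point): Axis of the pawl's hinge pin, level along y; fixed on the press at x -45, y 0, z 125. Its bracket stands on the -y side only: x -67 to -23, y -24 to -11, up to z 138, with a horn behind it to x -114, up to z 130.
- pawl_tab (a point): Middle of the upper half of the pawl's thumb tab. The pawl is a steel finger over the ram, from its pin forward and down to a nose in the rack; the tab stands up from the nose end: 13 along x, 14 to 16 along y, top 21 above this point, 30 of free tab below it, both sides free. The point moves on a circle of radius 55 about the pin; nose in the rack: x +48, z +28 from the pin.
- pawl (a joint): Pawl angle, rad: 0 to 0.1 with the nose in or on the rack (the ram then clicks forward but is stopped dead going back); grows as the tab is swung up and over towards the handle (-x). Past about 1.8 it falls by its own weight onto its stop at 2.3, clear of the rack; let go earlier it drops into the rack again. Mass about 140 g, turns freely.
- ram_grip (a point): Middle of the ram's spade handle: wooden crossbar 25 thick, 98 long, level along y at z 75, y 0; between it and the yoke on its trough side is a gap 37 long in x, 98 wide. The ram slides along x only, by 120; this point is at x -215 with the ram right forward, x -335 fully back at its stop, and starts at x -220 to -260. Sliding takes about 4 N.
- ram: The ram: toothed steel bar 20 wide (y -10 to 10), top at z 87, saw teeth 12 apart with tips at z 94; white piston in the trough, spade handle at the rear. Its origin is the press's origin with the ram right forward, and 120 mm further to -x with the ram fully back.
- wedge_lug (a point): Middle of the upper part of the wedge's thumb lug: upright steel block, 18 along x, 26 along y, top 24 above this point, foot 32 below, standing out beside the press (at first x -106 to -94, y 85, z 108), free all round but for a 9 thick bridge (top at z 103) to the wedge on its -y side. The ramp strip beside it is x -120 to 20, top at z 92.
- wedge: Thumb wedge, 90 long, 28 to 15 wide, between ram and ramp; origin: corner of its thick end at the ram. Slides along (0.990, -0.139, 0), 60 at most, loose with 3.5 N, starting 0 to 12 along. It bites on the ram 25 to 46 along; where is set by the ramp's screws and cannot be seen: push until it resists firmly (8 to 20 N) and it stays jammed. A tug backwards frees it.
- die0: Bystander: spare steel die disc, 68 mm across, 6 mm thick, lying beyond the press. Origin under its middle.
- die1: Bystander: second spare steel die disc, 68 mm across, 6 mm thick, lying beyond the ram. Origin under its middle.
- spatula: Bystander: steel spatula with a black handle, 250 mm long, 21 mm high, lying along the near side of the press. Origin under its middle.
- thermometer: Bystander: yellow and black pistol thermometer lying on its side, 130 mm long, 40 mm high. Origin under its middle.
- jar: Bystander: amber jar with a screw lid, 72 mm across, 110 mm high, standing. Origin under its middle.
- rolling_pin: Bystander: wooden rolling pin, 48 mm thick, 290 mm long, lying. Origin under its middle.

How it is judged:
On the way, in this order (a step that is already met when the one before it is completed fails the run):
1. the pawl is thrown back off the rack (value of joint pawl above 2 rad), for 0.2 s.
2. the ram is drawn fully back (x of ram_grip in the frame of press below -0.329 m and value of joint pawl above 2 rad), for 0.2 s.
3. the wedge is jammed hard against the ram (contact force between wedge and ram above 8 N and x of ram_grip in the frame of press below -0.327 m), for 0.2 s.
At the end, for the whole second after the job is handed in: The pawl lies thrown back (over 2.0 rad), the ram is within 8 mm of its rear stop and still, the wedge stays jammed against the ram with over 5 N, and nothing else has been shifted by more than 30 mm (value of joint pawl above 2 rad and x of ram_grip in the frame of press below -0.327 m and contact force between wedge and ram above 5 N and linear speed of ram below 0.01 m/s); the robot touches nothing.
It fails at once if something else on the table is shifted by more than 30 mm (distance of any of die0, die1, spatula, thermometer, jar, rolling_pin from where it was at the start of the episode above 0.03 m).
It also fails if it takes over 61 s, if anything falls off the work surface, if the arm or the gripper's body presses on something with over 40 N, if the wrist force passes 120 N, or if a joint passes its speed limit or range.

### The arm

A 6-joint arm with a two-finger parallel gripper is mounted at the origin on the work surface. World frame = base frame: x ahead of the robot, y to its left, z up, the work surface at z = 0. Lengths are in m, angles in rad, forces in N, time in s.
With the tool pointing down it reaches from about 0.275 to 0.975 m from the base axis. Payload 8.4 kg.
Tool frame: the origin (TCP) lies midway between the tips of the shut fingers; the grasp point (between the pads) lies 19 mm behind it (manip.pinch_z is the distance from the TCP to the grasp point, in m); z points along the fingers, y is the direction in which the jaws open and shut (so a half turn about z gives the same grasp; the last joint's range is limited). The gripper opens to 92 mm and grips with 3 to 60 N. Pads are 20 mm wide; open, the fingers measure 128 mm over their backs; the gripper's body (75 mm by 189 mm) begins 69 mm behind the grasp point.
Start: joints at [-1.151, 0.353, 1.633, -0, 1.155, -0.002], TCP at [0.256, -0.57, 0.215] pointing down, gripper open.
Joint ranges: [-2.63, 2.63], [-0.92, 2.1], [0.06, 2.66], [-1.3, 4.44], [0, 2.69], [-3.02, 3.02]. Speed limits (rad/s): [2.22, 2.22, 2.79, 3.14, 3.14, 3.14].

### API

Orientations are given as [roll, pitch, yaw] about the fixed x, y, z axes, in that order (R = Rz(yaw) Ry(pitch) Rx(roll)).
In Python, from plant import manip gives the robot as it stands. The module is installed in compiled form; this text tells all that it offers.
- The arm moves only by the tool arm_command, never from a script. Its argument "commands" is a list that holds one entry, the list of rows, each a list of 6 numbers: the shift along the tool's x, y, z in mm, then the turn, a rotation vector about the tool's x, y, z in degrees. A call has exactly 5 rows; each row shifts and turns the commanded pose from where the row before left it, along the tool's axes as they then stand; what a row does not reach is not made up. A row lasts 1/10 s, in which the tool goes at most 50 mm and 8.59 degrees, less where a joint would pass 70% of its speed; a pose out of reach is approached as far as the arm can. A call with a gripper value outside its range is refused whole. "hand" is the closure, from -1 (fully open) to 1 (shut), set as the call begins (left out, the last holds). The fingers move at their own pace and stop on an object; "newtons" is the grip in N (left out, the last holds). Time passes only in rows, so rows that do not move let the fingers close, or fill a call up. It gives the time, the measured TCP pose, the force and the opening at its end, in the units of the state.
- manip.get_state(): the state, without advancing time (a new reading comes with each control period).
- manip.camera(name): name is "scene" or "side" or "wrist"; returns a dict with "pixels" (480x640x3 uint8, blue, green, red), "fx", "fy", "cx", "cy" (pixels), "pose" (4x4, takes a point from camera to world coordinates). Camera axes: x right, y down, z forward; pixel columns grow to the right and rows downward; lengths in m; the calibration is good to about 2 mm. A picture is of the moment at which its call begins. There is no depth.
- manip.finish_job(): hands the job in, once; it reports no verdict.
Trained networks look in a picture, given as the dict that the camera call returned (one of the last four; its "shot" number tells which), for a name from the list of things; names that differ only in an ending like _2 or _b are one class to them, and where a whole thing is asked for, a point or a joint stands for the part that bears it (a point fixed in the world has none). Each returns a list of dicts, best first, with "conf" (0 to 1); they miss things now and then, are a little off and sometimes report something else, mostly with a low value. They report only what shows in the picture. A call takes as long as a camera call.
- manip.recognise(thing, picture): "bbox" ([left, top, right, bottom] in pixels, round what is visible of it).
- manip.silhouettes(thing, picture): "pixels" (480x640 bool, what is visible of it) and "bbox" ([left, top, right, bottom] in pixels, round what is visible of it).
- manip.landmark_of(thing, picture): "point" ([column, row] in pixels: a listed point, or the origin of a listed thing).
The state is a dict: "clock": time; "qpos": joint angles; "dq": joint speeds; "tau": joint torques, N m; "tcp_pos": TCP position; "tool_rot": TCP orientation; "contact_force": force on the tool from outside, world axes, zero at the start; "moment": the same for the moment, N m; "grip_width": opening from 0.0 (shut) to 1.0 (fully open).
Only numpy, scipy, OpenCV 4.12 (cv2) and the standard library are available. Lean on these libraries where they do the work, as an engineer would, in place of code of your own. Each camera call takes 0.05 s, during which the arm holds its last target.

## Working session

There is one attempt and no reset: what is moved stays moved. The work goes in short steps, Python scripts to look and compute and a tool call to move; the robot and the scene stay as the last step left them, time stands still between calls to the robot, and variables do not carry over. Pictures are saved under pics/ and viewed, and the job is handed in when it is done.

Besides the shell and the picture viewer there is one more tool, called as name(argument=value, ...), one argument or row to a line, values as JSON. arm_command: Moves the arm, as the interface text tells. Its arguments: {"type":"object","properties":{"commands":{"type":"array"},"hand":{"type":"number"},"newtons":{"type":"number"}},"required":["commands"]}

```bash
mkdir -p pics; cat > h.py <<'E'
import numpy as np, cv2
from plant import manip
from scipy.spatial.transform import Rotation as R
def proj(c,P):
    P=np.atleast_2d(P); T=np.linalg.inv(c["pose"]); q=P@T[:3,:3].T+T[:3,3]
    return np.c_[c["fx"]*q[:,0]/q[:,2]+c["cx"], c["fy"]*q[:,1]/q[:,2]+c["cy"]]
def ray(c,uv):
    d=np.array([(uv[0]-c["cx"])/c["fx"],(uv[1]-c["cy"])/c["fy"],1.]); d=c["pose"][:3,:3]@d
    return c["pose"][:3,3],d/np.linalg.norm(d)
def atz(c,uv,z):
    o,d=ray(c,uv); return o+d*(z-o[2])/d[2]
def tri(obs):
    A=np.zeros((3,3));b=np.zeros(3)
    for c,uv in obs:
        o,d=ray(c,uv);M=np.eye(3)-np.outer(d,d);A+=M;b+=M@o
    return np.linalg.solve(A,b)
E
python3 - <<'E'
from h import *
np.set_printoptions(precision=3,suppress=True)
s=manip.get_state(); print(s, manip.pinch_z)
C={}
for n in ["scene","side","wrist"]:
    c=manip.camera(n);C[n]=c
    cv2.imwrite(f"pics/{n}0.png",c["pixels"]); print(n,c["fx"],c["pose"])
    for t in ["press","pawl_pivot","pawl_tab","ram_grip","ram","wedge_lug","wedge","jar","rolling_pin","die0","die1","spatula","thermometer"]:
        r=manip.landmark_of(t,c)
        if r: print(t,[(np.round(x["point"],1),round(x["conf"],2)) for x in r[:2]])
E
```

```text
{'clock': 0.0, 'qpos': array([-1.151,  0.354,  1.634, -0.   ,  1.155, -0.002]), 'dq': array([0.002, 0.   , 0.001, 0.001, 0.001, 0.   ]), 'tau': array([ -0.002, -59.385, -33.422,   0.07 ,   0.024,  -0.   ]), 'tcp_pos': array([ 0.256, -0.57 ,  0.214]), 'tool_rot': array([-3.14 , -0.   ,  0.422]), 'contact_force': array([ 0.449, -0.112,  0.16 ]), 'moment': array([-0.04 , -0.022, -0.074]), 'grip_width': 1.0005649311104696} 0.0187
scene 448.4144782499373 [[ 0.652  0.639 -0.409  0.965]
 [ 0.758 -0.538  0.368 -0.455]
 [ 0.015 -0.55  -0.835  1.009]
 [ 0.     0.     0.     1.   ]]
press [(array([381.5, 218.1]), 0.66)]
pawl_pivot [(array([376.3, 196.6]), 0.86), (array([386.9, 182.1]), 0.24)]
pawl_tab [(array([387.1, 182.8]), 0.69)]
ram_grip [(array([321.7, 254.8]), 0.61)]
ram [(array([375.2, 221.6]), 0.71)]
wedge_lug [(array([336.2, 200.7]), 0.75)]
wedge [(array([352.1, 224.1]), 0.57)]
rolling_pin [(array([207.1, 366.8]), 0.73)]
die0 [(array([365.8, 300.9]), 0.6), (array([423.8, 236.8]), 0.57)]
die1 [(array([365.8, 300.9]), 0.6), (array([423.8, 236.8]), 0.57)]
spatula [(array([320.5, 213.1]), 
[... 333 characters left out ...]
9, 184.4]), 0.73)]
ram_grip [(array([317.1, 249.2]), 0.75)]
wedge_lug [(array([358.5, 283.1]), 0.84)]
wedge [(array([326.7, 286.6]), 0.78)]
jar [(array([431.4, 397.4]), 0.63)]
rolling_pin [(array([324.8, 184.6]), 0.69), (array([432.8, 398.2]), 0.46)]
die0 [(array([255.9, 277.5]), 0.73), (array([247.6, 381.8]), 0.72)]
die1 [(array([255.9, 277.5]), 0.73), (array([247.6, 381.8]), 0.72)]
spatula [(array([383.3, 318.7]), 0.97)]
thermometer [(array([418.3, 219.9]), 0.68)]
wrist 331.63903270541584 [[ 0.41  -0.879 -0.245  0.324]
 [-0.912 -0.394 -0.11  -0.539]
 [ 0.     0.269 -0.963  0.386]
 [ 0.     0.     0.     1.   ]]
spatula [(array([83.8, 52.6]), 0.25)]
thermometer [(array([84.7, 50.5]), 0.92)]
```

View pics/scene0.png

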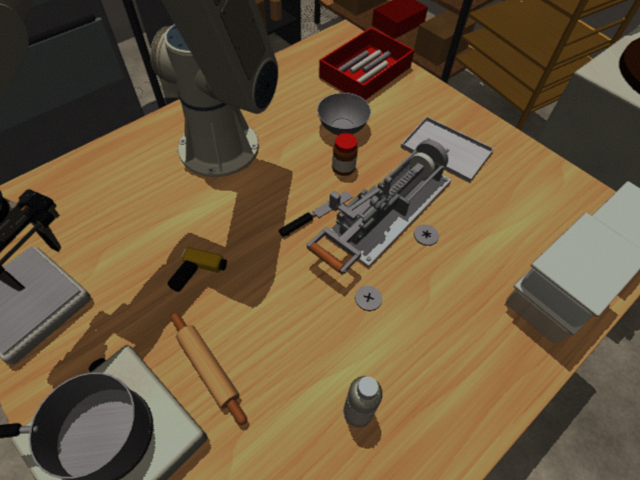

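View pics/side0.png

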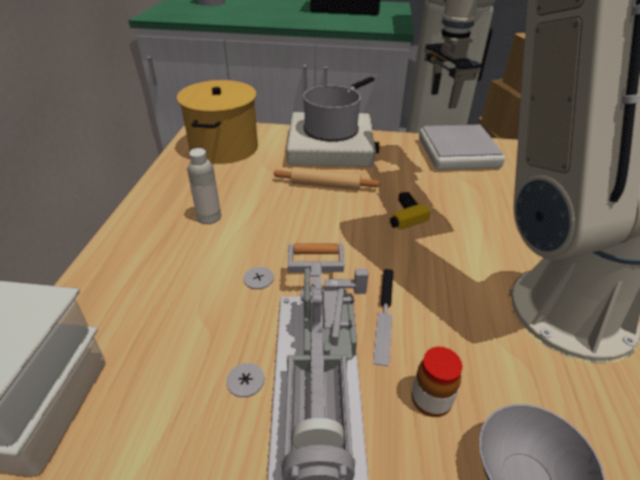

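```bash
python3 - <<'E'
from h import *
np.set_printoptions(precision=4,suppress=True)
c=manip.camera("scene");s=manip.camera("side")
P={}
for t in ["press","pawl_pivot","pawl_tab","ram_grip","wedge_lug","wedge"]:
    a=manip.landmark_of(t,c);b=manip.landmark_of(t,s)
    if a and b:
        p=tri([(c,a[0]["point"]),(s,b[0]["point"])]);P[t]=p
        print(t,p,proj(c,p)-a[0]["point"],proj(s,p)-b[0]["point"])
E
```

```text
press [ 0.5234  0.1839 -0.0017] [[0.5364 0.2938]] [[ 0.8635 -0.2836]]
pawl_pivot [0.5303 0.1413 0.1444] [[0.7187 0.4269]] [[ 1.1222 -0.3797]]
pawl_tab [0.5244 0.1918 0.1563] [[-0.9567 -0.5592]] [[-1.6022  0.5253]]
ram_grip [ 0.5498 -0.0423  0.0775] [[0.3845 0.2483]] [[ 0.4854 -0.1722]]
wedge_lug [0.4558 0.0733 0.1107] [[-0.1866 -0.1354]] [[-0.2879  0.1138]]
wedge [0.5194 0.0736 0.0812] [[1.0022 0.6256]] [[ 1.4546 -0.5137]]
```

```bash
cat >> h.py <<'E'
def modelpts(q):
    X,Y,a,g,w=q
    L={"press":(0,0,0),"pawl_pivot":(-.045,0,.125),"pawl_tab":(.003,0,.153),"ram_grip":(g,0,.075),"wedge_lug":(w,.085,.108)}
    c,s=np.cos(a),np.sin(a)
    return {k:np.array([X+c*x-s*y,Y+s*x+c*y,z]) for k,(x,y,z) in L.items()}
def p2w(q,p):
    X,Y,a=q[:3];c,s=np.cos(a),np.sin(a);p=np.array(p)/1000.
    return np.array([X+c*p[0]-s*p[1],Y+s*p[0]+c*p[1],p[2]])
E
python3 - <<'E'
from h import *
from scipy.optimize import least_squares
np.set_printoptions(precision=4,suppress=True)
obs=[]
for n in ["scene","side"]:
  for k in range(1):
    c=manip.camera(n)
    for t in ["press","pawl_pivot","pawl_tab","ram_grip","wedge_lug"]:
        a=manip.landmark_of(t,c)
        if a: obs.append((c,n,t,a[0]["point"]))
f=lambda q:np.concatenate([(proj(c,modelpts(q)[t])[0]-p) for c,n,t,p in obs])
r=least_squares(f,[.52,.184,1.68,-.23,-.1],loss="soft_l1",f_scale=2)
print(r.x,np.degrees(r.x[2]))
e=f(r.x).reshape(-1,2)
for o,x in zip(obs,e): print(o[1],o[2],x)
for k,v in modelpts(r.x).items(): print(k,v)
np.save("q.npy",r.x)
# overlay
for n in ["scene","side"]:
    c=[o for o in obs if o[1]==n][0][0]; im=cv2.resize(c["pixels"],None,fx=4,fy=4,interpolation=cv2.INTER_CUBIC)
    q=r.x
    def ln(a,b,col):
        u=proj(c,np.array([p2w(q,a),p2w(q,b)]))*4+2
        cv2.line(im,tuple(map(int,u[0])),tuple(map(int,u[1])),col,1)
    # tab box
    ln((-45,0,125),(3,0,153),(0,0,255)); ln((3,0,123),(3,0,174),(0,255,0))
    g=q[3]*1000; w=q[4]*1000
    ln((g,-49,75),(g,49,75),(255,0,0)); ln((w,85,76),(w,85,132),(0,255,255))
    ln((-67,-24,138),(-23,-24,138),(255,0,255));ln((-67,-11,138),(-23,-11,138),(255,0,255));ln((-114,-18,130),(-67,-18,130),(255,255,0))
    ln((222,0,125),(255,0,125),(0,128,255))
    u=proj(c,p2w(q,(0,0,80)))[0]*4; x,y=int(u[0]),int(u[1])
    x0=max(0,min(x-400,2560-800)); y0=max(0,min(y-300,1920-600))
    cv2.imwrite(f"pics/ov_{n}.png",im[y0:y0+600,x0:x0+800]);print(n,x0/4,y0/4)
E
```

```text
[ 0.5255  0.1833  1.7059 -0.2253 -0.1007] 97.73994013948992
scene press [-1.0988  3.1249]
scene pawl_pivot [1.9325 2.3672]
scene pawl_tab [ 1.1154 -2.1508]
scene ram_grip [1.3055 0.6492]
scene wedge_lug [-1.0276 -2.2286]
side press [ 0.5832 -0.1224]
side pawl_pivot [1.8394 4.746 ]
side pawl_tab [-1.629  -2.2862]
side ram_grip [ 0.0895 -0.446 ]
side wedge_lug [ 0.8083 -0.3815]
press [0.5255 0.1833 0.    ]
pawl_pivot [0.5316 0.1387 0.125 ]
pawl_tab [0.5251 0.1863 0.153 ]
ram_grip [ 0.5559 -0.04    0.075 ]
wedge_lug [0.4549 0.0721 0.108 ]
scene 283.25 127.75
side 215.75 256.25
```

View pics/ov_scene.png

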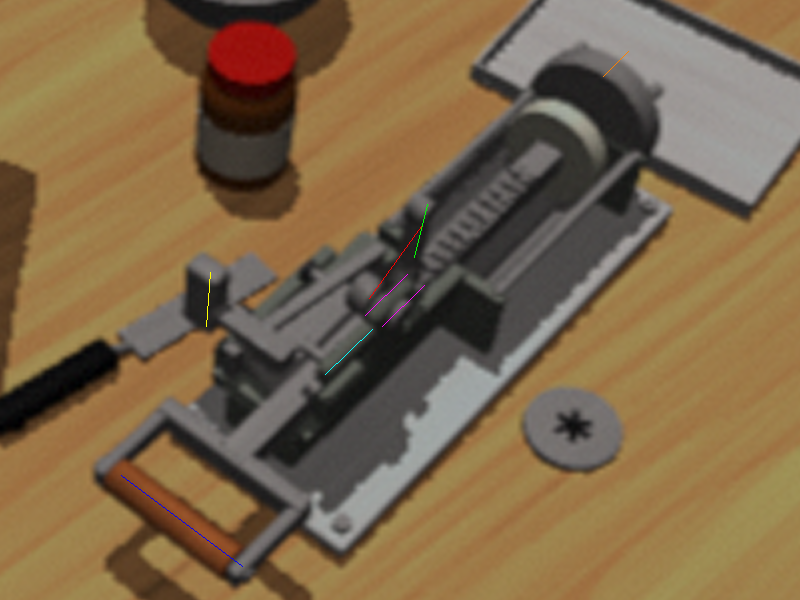

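View pics/ov_side.png

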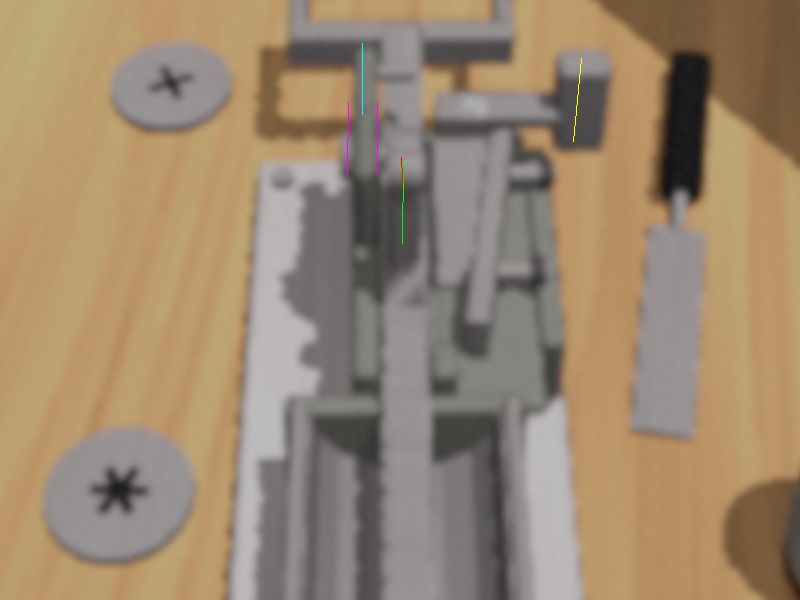

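arm_command(
  commands=[
    [[28,-30,-11,0,0,0],[28,-30,-11,0,0,0],[28,-30,-11,0,0,0],[28,-30,-11,0,0,0],[28,-30,-11,0,0,0]],
  ],
  hand=1,
  newtons=30,
)

```text
clock: 3.9
tcp_pos: [0.3224, -0.3746, 0.2701]
tool_rot: [3.141, -0.0, 0.421]
contact_force: [-0.3, -0.6, 1.3]
grip_width: 0.586
```

arm_command(
  commands=[
    [[28,-30,0,0,0,0],[28,-30,0,0,0,0],[28,-30,0,0,0,0],[28,-30,0,0,0,0],[28,-30,0,0,0,0]],
  ],
)

```text
clock: 4.4
tcp_pos: [0.3888, -0.1804, 0.2699]
tool_rot: [3.141, -0.001, 0.421]
contact_force: [0.4, 0.0, -0.2]
grip_width: 0.151
```

arm_command(
  commands=[
    [[28,-30,0,0,0,0],[28,-30,0,0,0,0],[28,-30,0,0,0,0],[28,-30,0,0,0,0],[28,-30,0,0,0,0]],
  ],
)

```text
clock: 4.9
tcp_pos: [0.4552, 0.014, 0.2699]
tool_rot: [3.141, -0.001, 0.422]
contact_force: [0.4, -0.7, -0.2]
grip_width: 0.004
```

arm_command(
  commands=[
    [[28,-30,0,0,0,0],[28,-30,0,0,0,0],[28,-30,0,0,0,0],[28,-30,0,0,0,0],[28,-30,0,0,0,0]],
  ],
)

```text
clock: 5.4
tcp_pos: [0.5215, 0.2083, 0.2697]
tool_rot: [3.141, -0.0, 0.422]
contact_force: [0.5, -1.0, 0.1]
grip_width: 0.008
```

arm_command(
  commands=[
    [[0,0,0,0,0,-7.5],[0,0,0,0,0,-7.5],[0,0,0,0,0,-7.5],[0,0,0,0,0,-7.5],[0,0,0,0,0,-7.5]],
  ],
)

```text
clock: 5.9
tcp_pos: [0.5211, 0.2065, 0.2696]
tool_rot: [-3.142, -0.0, 1.082]
contact_force: [-1.0, 0.0, -0.3]
grip_width: 0.001
```

arm_command(
  commands=[
    [[0,0,0,0,0,-7.5],[0,0,0,0,0,-7.5],[0,0,0,0,0,-7.5],[0,0,0,0,0,-7.5],[0,0,0,0,0,-5]],
  ],
)

```text
clock: 6.4
tcp_pos: [0.5212, 0.2065, 0.2697]
tool_rot: [3.141, -0.0, 1.692]
contact_force: [-0.1, 0.5, -0.7]
grip_width: 0.007
```

```bash
python3 - <<'E'
from h import *
np.set_printoptions(precision=4,suppress=True)
print(manip.get_state())
c=manip.camera("wrist");cv2.imwrite("pics/w1.png",c["pixels"])
import pickle;pickle.dump(c,open("w1.pkl","wb"))
for t in ["press","pawl_pivot","pawl_tab","ram_grip","ram","wedge_lug","wedge"]:
    r=manip.landmark_of(t,c)
    if r: print(t,[(np.round(x["point"],1),round(x["conf"],2)) for x in r[:2]])
E
```

```text
{'clock': 6.4, 'qpos': array([0.3745, 0.2033, 1.7106, 0.    , 1.2276, 0.253 ]), 'dq': array([-0.0004,  0.0007, -0.0002,  0.001 , -0.0013, -0.8284]), 'tau': array([ -0.0007, -49.9649, -34.8191,   0.0709,  -0.0012,   0.8816]), 'tcp_pos': array([0.5212, 0.2065, 0.2697]), 'tool_rot': array([ 3.1415, -0.    ,  1.6923]), 'contact_force': array([-0.1172,  0.5493, -0.7055]), 'moment': array([-0.0171, -0.1546, -0.0213]), 'grip_width': 0.007216922637545498}
press [(array([318. , 225.3]), 0.69)]
pawl_pivot [(array([317.9, 259.4]), 0.54)]
pawl_tab [(array([315.1, 262.7]), 0.92)]
ram_grip [(array([320.4, 400.7]), 0.91)]
ram [(array([318.7, 231.9]), 0.56)]
wedge_lug [(array([244.5, 331.7]), 0.75)]
```

View pics/w1.png

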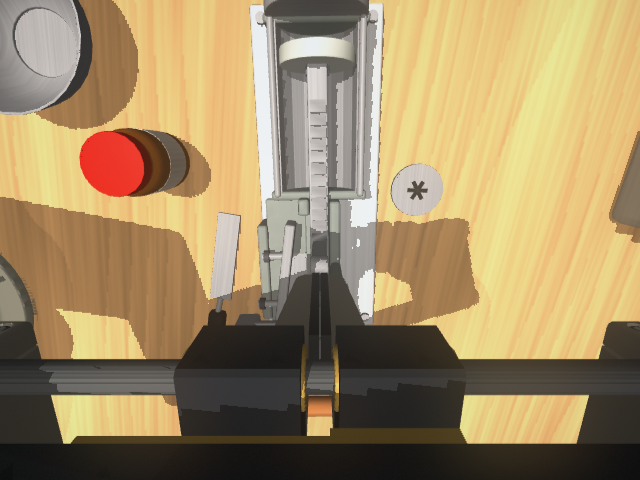

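```bash
cat > ov.py <<'E'
from h import *
def draw(c,q,fn,k=2):
    im=cv2.resize(c["pixels"],None,fx=k,fy=k,interpolation=cv2.INTER_CUBIC)
    def ln(a,b,col):
        u=proj(c,np.array([p2w(q,a),p2w(q,b)]))*k+k/2
        cv2.line(im,tuple(map(int,u[0])),tuple(map(int,u[1])),col,1)
    g=q[3]*1000;w=q[4]*1000
    for y in(-10,10): ln((-60,y,87),(150,y,87),(0,0,255))
    ln((50,-200,79),(50,200,79),(255,0,255))
    for y in(-75,75): ln((-100,y,8),(200,y,8),(255,0,0))
    ln((222,-40,125),(222,40,125),(0,255,0));ln((255,-40,125),(255,40,125),(0,255,0))
    ln((-120,60,92),(20,60,92),(255,255,0))
    ln((w,85,76),(w,85,132),(0,255,255)); ln((g,-49,75),(g,49,75),(255,0,0))
    return im
E
python3 - <<'E'
from ov import *
import pickle
c=pickle.load(open("w1.pkl","rb"))
im=draw(c,np.load("q.npy"),0); cv2.imwrite("pics/w1o.png",im[0:600,280:1080])
E
```

```text
(no output)
```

View pics/w1o.png

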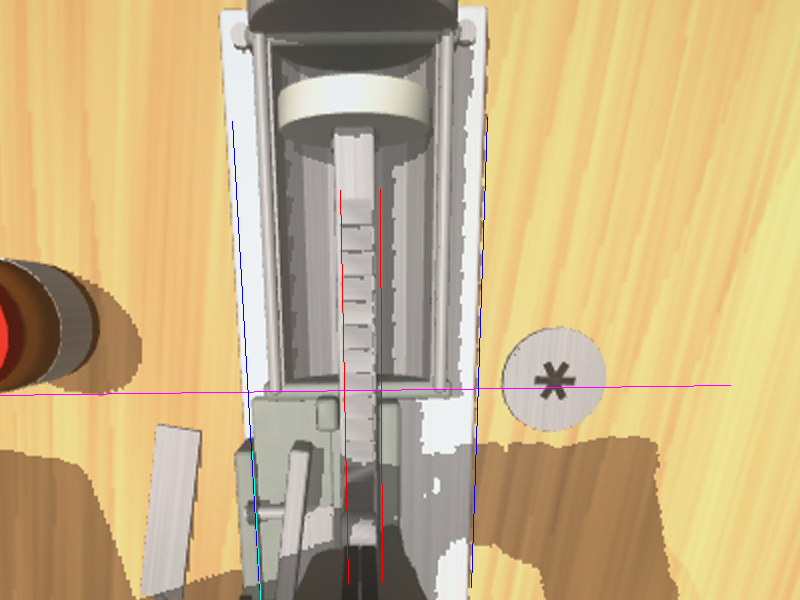

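```bash
python3 - <<'E'
from ov import *
from scipy.optimize import least_squares
import pickle
np.set_printoptions(precision=4,suppress=True)
manip.camera("wrist")
c=manip.camera("wrist");print(manip.get_state()["tool_rot"],manip.get_state()["tcp_pos"])
pickle.dump(c,open("w1.pkl","wb"))
q=np.load("q.npy")
im=draw(c,q,0); cv2.imwrite("pics/w2o.png",im[0:600,280:1080])
E
```

```text
[ 3.1416 -0.      1.6865] [0.5211 0.2065 0.2696]
```

View pics/w2o.png

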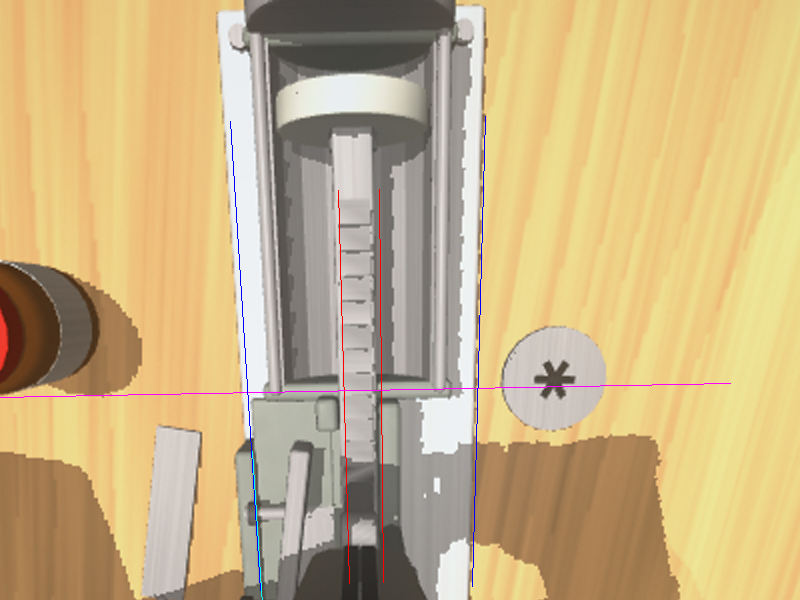

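```bash
cat >> h.py <<'E'
def w2p(q,p):
    X,Y,a=q[:3];c,s=np.cos(a),np.sin(a);d=np.array(p)-[X,Y,0]
    return np.array([c*d[0]+s*d[1],-s*d[0]+c*d[1],d[2]])*1000
def now():
    s=manip.get_state();q=np.load("q.npy");print("tcp press mm",np.round(w2p(q,s["tcp_pos"]),1),"yaw err deg",np.round(np.degrees(s["tool_rot"][2]-q[2]),2),"F world",np.round(s["contact_force"],1),"clock",s["clock"])
E
python3 - <<'E'
from h import *
q=np.load("q.npy");q[0]=.5238;q[1]=.1831;q[2]=1.717;np.save("q.npy",q)
now()
E
```

```text
tcp press mm [ 23.5  -0.8 269.6] yaw err deg -1.75 F world [ 0.3  0.5 -0.2] clock 6.9
```

arm_command(
  commands=[
    [[8,-3,0,0,0,-1.75],[0,0,28,0,0,0],[0,0,28,0,0,0],[0,0,28,0,0,0],[0,0,27,0,0,0]],
  ],
)

```text
clock: 7.4
tcp_pos: [0.5169, 0.2146, 0.1576]
tool_rot: [3.141, -0.0, 1.719]
contact_force: [0.6, 0.1, 0.5]
grip_width: 0.005
```

```bash
python3 - <<'E'
from ov import *
q=np.load("q.npy")
for n in ["scene","side"]:
    c=manip.camera(n); im=draw(c,q,0,4)
    u=proj(c,p2w(q,(0,0,80)))[0]*4; x,y=int(u[0]),int(u[1])
    x0=max(0,min(x-400,2560-800)); y0=max(0,min(y-300,1920-600))
    cv2.imwrite(f"pics/b_{n}.png",im[y0:y0+600,x0:x0+800])
now()
E
```

```text
tcp press mm [ 31.5   4.5 155.4] yaw err deg 0.11 F world [ 0.5 -0.   0.1] clock 7.5
```

View pics/b_scene.png

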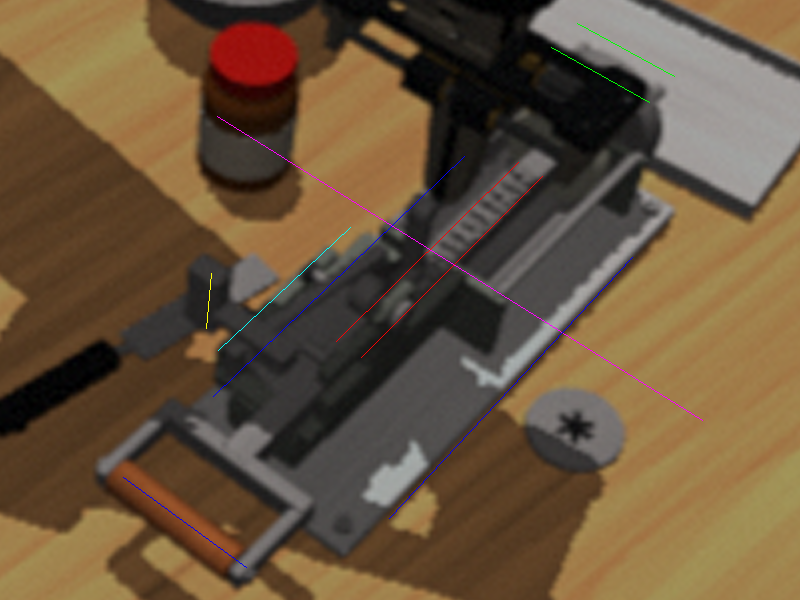

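View pics/b_side.png

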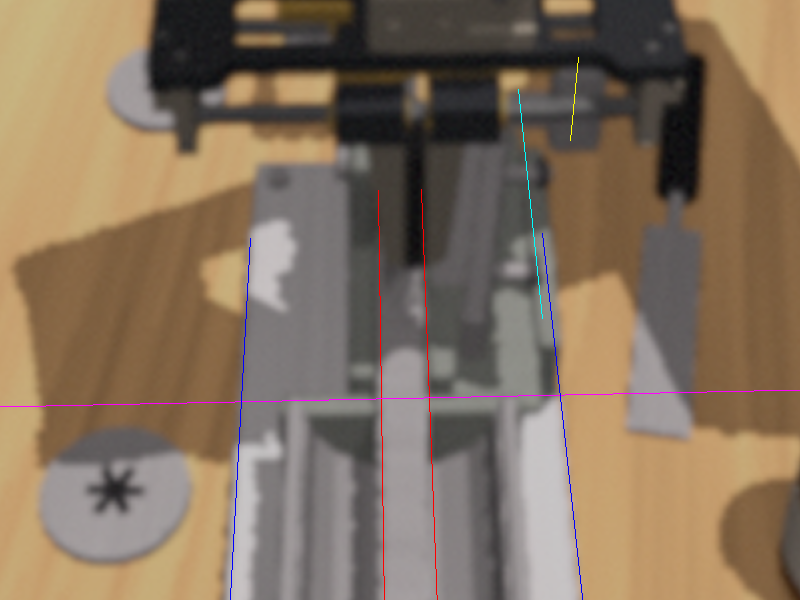

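arm_command(
  commands=[
    [[-10,4,-3,0,0,0],[-12,0,-13,0,0,0],[-13,0,-10,0,0,0],[-16,0,-6,0,0,0],[-16,0,-2,0,0,0]],
  ],
)

```text
clock: 8.0
tcp_pos: [0.5321, 0.1469, 0.1947]
tool_rot: [3.139, -0.0, 1.717]
contact_force: [-0.2, -0.4, -1.0]
grip_width: 0.006
```

arm_command(
  commands=[
    [[-17,0,3,0,0,0],[-15,0,6,0,0,0],[-17,0,5,0,0,0],[-12,0,7,0,0,0],[-6,0,7,0,0,0]],
  ],
)

```text
clock: 8.5
tcp_pos: [0.5408, 0.0806, 0.1639]
tool_rot: [-3.141, 0.0, 1.716]
contact_force: [-0.0, -0.2, 0.4]
grip_width: 0.003
```

```bash
cat > look.py <<'E'
from ov import *
import sys
def look(tag,ctr=(0,0,80),ov=False):
    q=np.load("q.npy")
    for n in ["scene","side"]:
        c=manip.camera(n); im=draw(c,q,0,4) if ov else cv2.resize(c["pixels"],None,fx=4,fy=4,interpolation=cv2.INTER_CUBIC)
        u=proj(c,p2w(q,ctr))[0]*4; x,y=int(u[0]),int(u[1])
        x0=max(0,min(x-300,2560-600)); y0=max(0,min(y-240,1920-480))
        cv2.imwrite(f"pics/{tag}_{n}.png",im[y0:y0+480,x0:x0+600])
    now()
E
python3 -c "
from look import *
look('c',(-60,20,100))"
```

```text
tcp press mm [-103.2   -1.3  163.3] yaw err deg -0.02 F world [-0.1  0.   0.1] clock 8.6
```

View pics/c_scene.png

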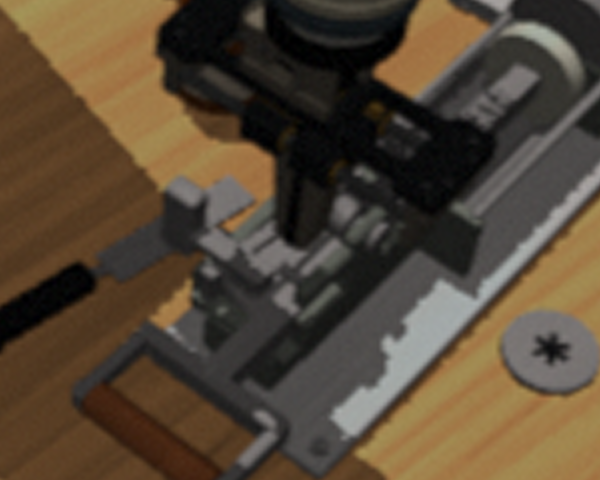

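View pics/c_side.png

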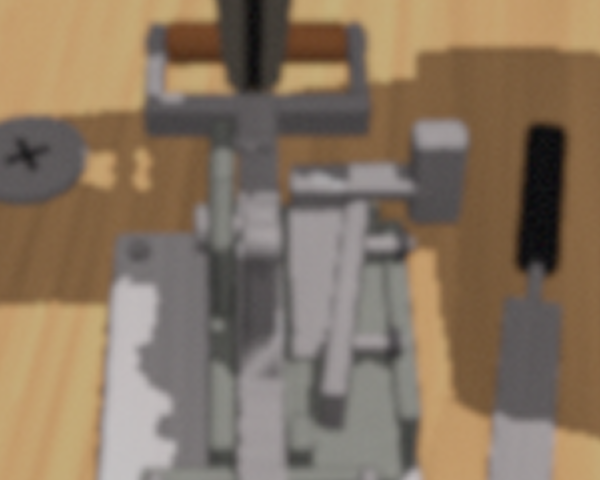

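arm_command(
  commands=[
    [[10,0,-40,0,0,0],[40,0,0,0,0,0],[40,0,0,0,0,0],[40,0,0,0,0,0],[25,0,0,0,0,0]],
  ],
)

```text
clock: 9.1
tcp_pos: [0.5174, 0.2384, 0.2048]
tool_rot: [3.141, -0.001, 1.719]
contact_force: [-0.1, 0.4, -0.6]
grip_width: 0.007
```

```bash
python3 -c "
from look import *
look('d',(-40,0,120))
q=np.load('q.npy')
for n in ['scene','side']:
  c=manip.camera(n)
  for t in ['pawl_tab','pawl_pivot']:
    r=manip.landmark_of(t,c); print(n,t,[(np.round(x['point'],1),round(x['conf'],2)) for x in r[:2]],'th0',proj(c,p2w(q,(3,0,153) if t=='pawl_tab' else (-45,0,125))),'th2.3',proj(c,p2w(q,(-45-52,0,125+17))))
"
```

```text
tcp press mm [ 56.   -1.8 204.6] yaw err deg 0.24 F world [0.2 0.7 0.2] clock 9.2
scene pawl_tab [(array([389.4, 186.3]), 0.52)] th0 [[387.65258864 183.5773867 ]] th2.3 [[363.04154968 209.7100688 ]]
scene pawl_pivot [(array([374.8, 196.2]), 0.87), (array([365.8, 298.7]), 0.72)] th0 [[374.84740751 201.69635177]] th2.3 [[363.04154968 209.7100688 ]]
side pawl_tab [(array([360.2, 279. ]), 0.56), (array([318.3, 305.6]), 0.45)] th0 [[317.14275864 304.82320436]] th2.3 [[315.88660648 268.21976845]]
side pawl_pivot [(array([318.1, 293. ]), 0.87)] th0 [[316.43987087 295.15850032]] th2.3 [[315.88660648 268.21976845]]
```

View pics/d_scene.png

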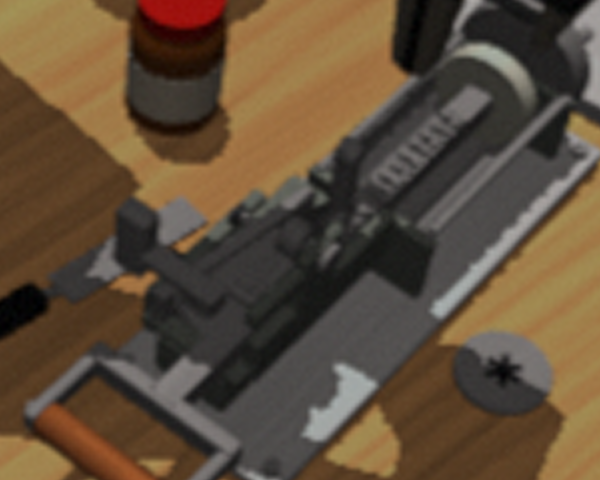

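View pics/d_side.png

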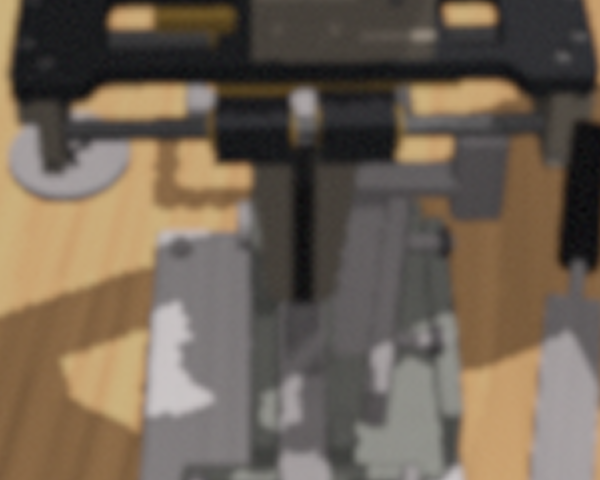

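arm_command(
  commands=[
    [[-6,-2,29,0,0,0],[-12,0,28,0,0,0],[-12,0,0,0,0,0],[-12,0,0,0,0,0],[0,0,0,0,0,0]],
  ],
)

```text
clock: 10.0
tcp_pos: [0.5209, 0.1975, 0.1504]
tool_rot: [-3.14, -0.01, 1.712]
contact_force: [-16.6, 24.9, 13.9]
grip_width: 0.007
```

```bash
python3 -c "
from look import *
look('e',(-20,0,120))"
```

```text
tcp press mm [ 14.7   0.9 150.4] yaw err deg -0.19 F world [-16.9  23.4  12.4] clock 10.1
```

View pics/e_scene.png

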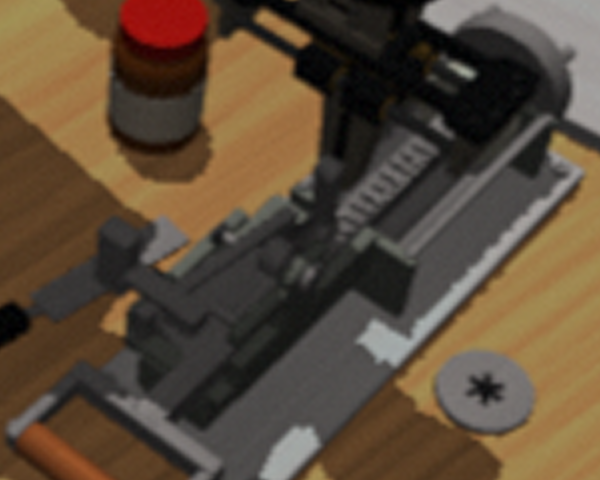

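arm_command(
  commands=[
    [[4,0,0,0,0,0],[0,0,-14,0,0,0],[-6,0,-3,0,0,0],[-8,0,-7,0,0,0],[-9,0,-7,0,0,0]],
  ],
)

```text
clock: 10.6
tcp_pos: [0.526, 0.1755, 0.1817]
tool_rot: [3.139, -0.003, 1.717]
contact_force: [-3.3, 3.3, 6.3]
grip_width: 0.008
```

```bash
python3 -c "
from look import *
look('f',(-20,0,140))"
```

```text
tcp press mm [ -9.2  -1.5 181.9] yaw err deg -0.03 F world [-3.5  4.5  9.4] clock 10.7
```

View pics/f_scene.png

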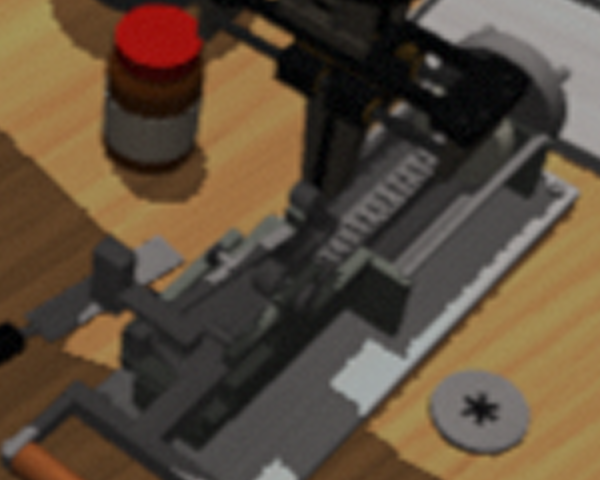

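View pics/f_side.png

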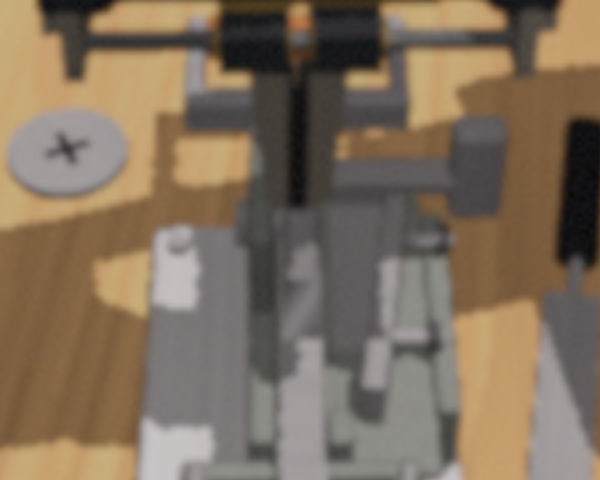

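arm_command(
  commands=[
    [[-9,0,-7,0,0,0],[-11,0,-4,0,0,0],[-11,0,-2,0,0,0],[-12,0,0,0,0,0],[-12,0,2,0,0,0]],
  ],
)

```text
clock: 11.2
tcp_pos: [0.5334, 0.1189, 0.1897]
tool_rot: [3.141, 0.0, 1.717]
contact_force: [0.4, 0.4, 0.4]
grip_width: 0.007
```

```bash
python3 -c "
from look import *
look('g',(-20,0,140))"
```

```text
tcp press mm [-6.540e+01 -1.000e-01  1.893e+02] yaw err deg -0.04 F world [-0.5 -1.8  5. ] clock 11.3
```

View pics/g_scene.png

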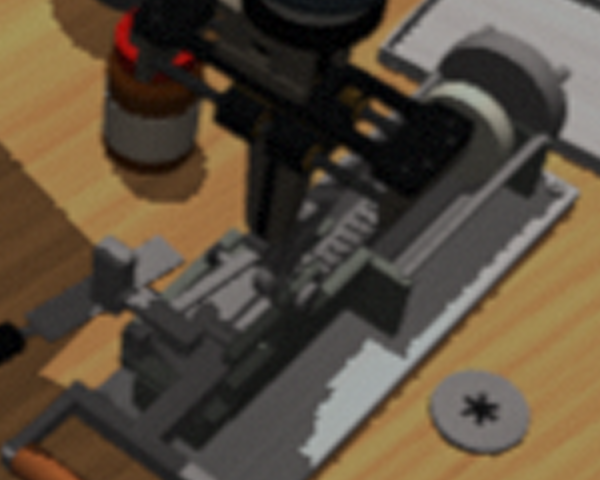

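View pics/g_side.png

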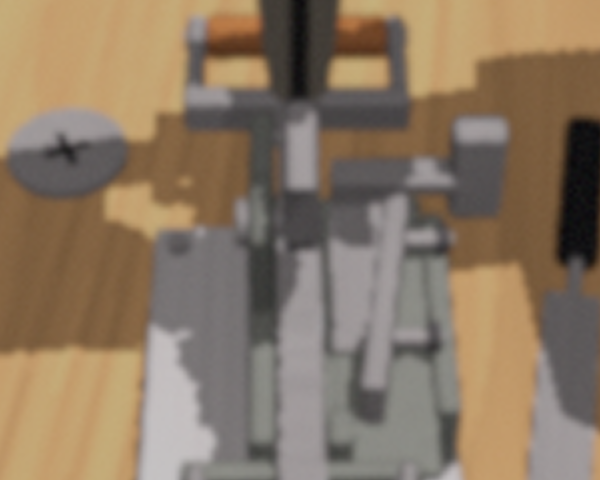

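arm_command(
  commands=[
    [[-12,0,5,0,0,0],[-12,0,6,0,0,0],[-10,0,8,0,0,0],[-7,0,8,0,0,0],[0,0,0,0,0,0]],
  ],
)

```text
clock: 11.8
tcp_pos: [0.5383, 0.0788, 0.1609]
tool_rot: [-3.139, -0.0, 1.717]
contact_force: [-0.5, -0.2, -0.4]
grip_width: 0.005
```

```bash
python3 -c "
from look import *
look('h',(-50,0,120))"
```

```text
tcp press mm [-1.044e+02  1.000e-01  1.621e+02] yaw err deg 0.01 F world [-0.8  0.7  0. ] clock 11.9
```

View pics/h_scene.png

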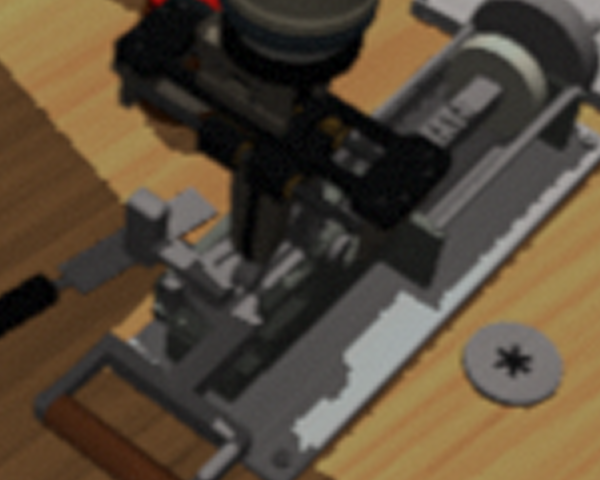

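View pics/h_side.png

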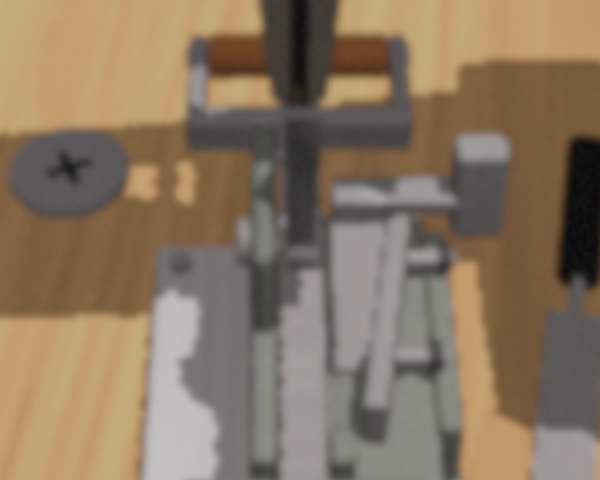

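arm_command(
  commands=[
    [[0,0,-30,0,0,0],[-30,0,-10,0,0,0],[-30,0,0,0,0,0],[-30,0,0,0,0,0],[0,0,0,0,0,0]],
  ],
)

```text
clock: 12.4
tcp_pos: [0.553, -0.0113, 0.2031]
tool_rot: [3.14, 0.001, 1.716]
contact_force: [0.1, -0.4, 0.1]
grip_width: 0.003
```

```bash
python3 -c "
from look import *
q=np.load('q.npy')
ob=[]
for n in ['scene','side','wrist']:
  c=manip.camera(n)
  if n=='wrist': cv2.imwrite('pics/w3.png',draw(c,q,0,1))
  for t in ['pawl_tab','ram_grip','wedge_lug']:
    r=manip.landmark_of(t,c)
    if r:
      z={'pawl_tab':.142,'ram_grip':.075,'wedge_lug':.108}[t]
      print(n,t,np.round(r[0]['point']),round(r[0]['conf'],2),np.round(w2p(q,atz(c,r[0]['point'],z)),1))
now()
look('i',(-150,0,80))
"
```

```text
scene pawl_tab [210. 367.] 0.7 [-605.7  -14.2  142. ]
scene ram_grip [325. 257.] 0.68 [-229.1    8.2   75. ]
scene wedge_lug [334. 201.] 0.57 [-101.8   86.   108. ]
side pawl_tab [316. 270.] 0.86 [-91.7  -0.8 142. ]
side ram_grip [317. 249.] 0.57 [-227.5    4.5   75. ]
side wedge_lug [361. 282.] 0.98 [-92.6  85.9 108. ]
wrist pawl_tab [315. 117.] 0.62 [-97.9   3.8 142. ]
wrist ram_grip [317. 266.] 0.87 [-226.6    3.    75. ]
wrist wedge_lug [206. 119.] 0.81 [-96.7  86.3 108. ]
tcp press mm [-1.941e+02 -2.000e-01  2.026e+02] yaw err deg 0.07 F world [ 0.4 -0.3 -0.5] clock 13.0
tcp press mm [-1.943e+02 -2.000e-01  2.026e+02] yaw err deg 0.05 F world [0.  0.3 0.1] clock 13.1
```

View pics/w3.png

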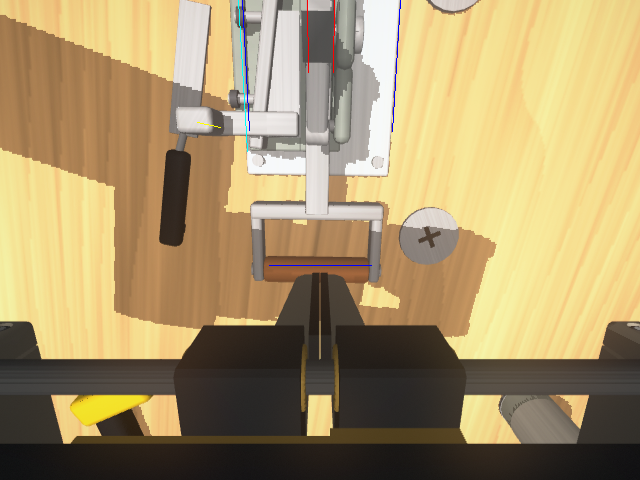

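View pics/i_scene.png

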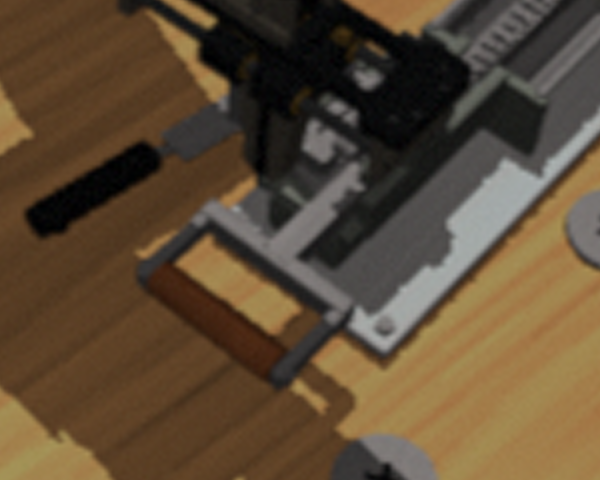

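arm_command(
  commands=[
    [[-2,-3,20,0,0,0],[0,0,35,0,0,0],[0,0,35,0,0,0],[0,0,30,0,0,0],[0,0,14,0,0,0]],
  ],
)

```text
clock: 13.6
tcp_pos: [0.548, -0.0116, 0.0662]
tool_rot: [-3.138, -0.001, 1.718]
contact_force: [0.4, -0.5, -0.2]
grip_width: 0.007
```

arm_command(
  commands=[
    [[-5,0,0,0,0,0],[-5,0,0,0,0,0],[-8,0,0,0,0,0],[-10,0,0,0,0,0],[-12,0,0,0,0,0]],
  ],
)

```text
clock: 14.1
tcp_pos: [0.5558, -0.0513, 0.0697]
tool_rot: [3.141, -0.001, 1.717]
contact_force: [-0.7, 5.0, -2.7]
grip_width: -0.0
```

```bash
python3 -c "
from look import *
look('j',(-200,0,80))
"
```

```text
tcp press mm [-238.1    1.9   69.9] yaw err deg -0.02 F world [-0.1 -0.8 -0.6] clock 14.2
```

View pics/j_scene.png

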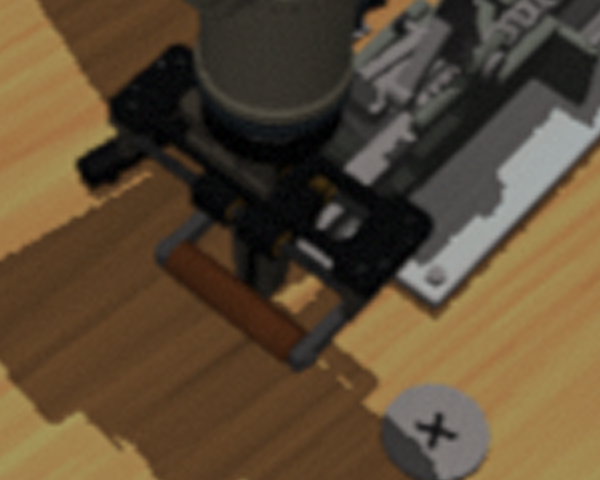

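arm_command(
  commands=[
    [[-12,0,0,0,0,0],[-13,0,0,0,0,0],[-13,0,0,0,0,0],[-12,0,0,0,0,0],[-10,0,0,0,0,0]],
  ],
)

```text
clock: 14.7
tcp_pos: [0.5645, -0.1109, 0.0696]
tool_rot: [3.141, -0.0, 1.717]
contact_force: [-1.9, 5.1, 4.3]
grip_width: 0.001
```

arm_command(
  commands=[
    [[-5,0,0,0,0,0],[-4,0,0,0,0,0],[-4,0,0,0,0,0],[-2,0,0,0,0,0],[-1,0,0,0,0,0]],
  ],
)

```text
clock: 15.2
tcp_pos: [0.5669, -0.1264, 0.0687]
tool_rot: [3.141, 0.0, 1.718]
contact_force: [0.5, 4.0, 4.1]
grip_width: 0.003
```

```bash
python3 -c "
from look import *
now()
"
```

```text
tcp press mm [-312.5    2.5   68.7] yaw err deg 0.05 F world [0.5 4.  4.1] clock 15.2
```

Creeping to the stop.

arm_command(
  commands=[
    [[-1.5,0,0,0,0,0],[-1.5,0,0,0,0,0],[-1,0,0,0,0,0],[-1,0,0,0,0,0],[0,0,0,0,0,0]],
  ],
)

```text
clock: 15.7
tcp_pos: [0.567, -0.1277, 0.0686]
tool_rot: [-3.141, -0.005, 1.716]
contact_force: [-0.8, 22.7, 8.5]
grip_width: 0.006
```

arm_command(
  commands=[
    [[-1,0,0,0,0,0],[-1,0,0,0,0,0],[-1,0,0,0,0,0],[0,0,0,0,0,0],[0,0,0,0,0,0]],
  ],
)

```text
clock: 16.2
tcp_pos: [0.567, -0.1281, 0.0686]
tool_rot: [-3.141, -0.009, 1.715]
contact_force: [-0.9, 36.6, 12.4]
grip_width: 0.004
```

arm_command(
  commands=[
    [[5,0,0,0,0,0],[5,0,0,0,0,0],[5,0,0,0,0,0],[0,0,0,0,0,0],[0,0,0,0,0,0]],
  ],
)

```text
clock: 16.7
tcp_pos: [0.5656, -0.1198, 0.0685]
tool_rot: [-3.142, 0.0, 1.718]
contact_force: [-0.4, 0.1, 0.3]
grip_width: 0.003
```

```bash
python3 -c "
from look import *
now()
q=np.load('q.npy')
for n in ['scene','side']:
  c=manip.camera(n)
  for t in ['pawl_tab','ram_grip','wedge_lug']:
    r=manip.landmark_of(t,c)
    if r:
      z={'pawl_tab':.142,'ram_grip':.075,'wedge_lug':.108}[t]
      print(n,t,np.round(r[0]['point']),round(r[0]['conf'],2),np.round(w2p(q,atz(c,r[0]['point'],z)),1))
"
```

```text
tcp press mm [-305.8    2.8   68.5] yaw err deg 0.04 F world [-0.4  0.1  0.3] clock 16.7
scene pawl_tab [362. 210.] 0.64 [-98.3   1.6 142. ]
scene ram_grip [300. 285.] 0.89 [-328.8    1.6   75. ]
scene wedge_lug [333. 199.] 0.84 [-97.  93. 108.]
side pawl_tab [317. 267.] 0.83 [-100.3    2.   142. ]
side ram_grip [316. 220.] 0.79 [-334.     4.9   75. ]
side wedge_lug [360. 281.] 0.59 [-95.8  83.6 108. ]
```

arm_command(
  commands=[
    [[0,0,-35,0,0,0],[0,0,-40,0,0,0],[0,0,-25,0,0,0],[30,-25,0,0,0,0],[35,-30,0,0,0,0]],
  ],
)

```text
clock: 17.6
tcp_pos: [0.5025, -0.0634, 0.1696]
tool_rot: [3.139, 0.001, 1.716]
contact_force: [-0.3, 1.2, 0.9]
grip_width: 0.001
```

arm_command(
  commands=[
    [[35,-30,0,0,0,0],[40,0,0,0,0,0],[26,0,0,0,0,0],[0,0,30,0,0,0],[0,0,26,0,0,0]],
  ],
)

```text
clock: 18.1
tcp_pos: [0.4577, 0.0332, 0.1126]
tool_rot: [3.139, 0.0, 1.72]
contact_force: [0.1, -1.4, -0.4]
grip_width: 0.006
```

```bash
python3 -c "
from look import *
look('k',(-100,50,80))
"
```

```text
tcp press mm [-139.    90.1  110.4] yaw err deg 0.08 F world [-0.1  0.8  0.5] clock 18.2
```

View pics/k_scene.png

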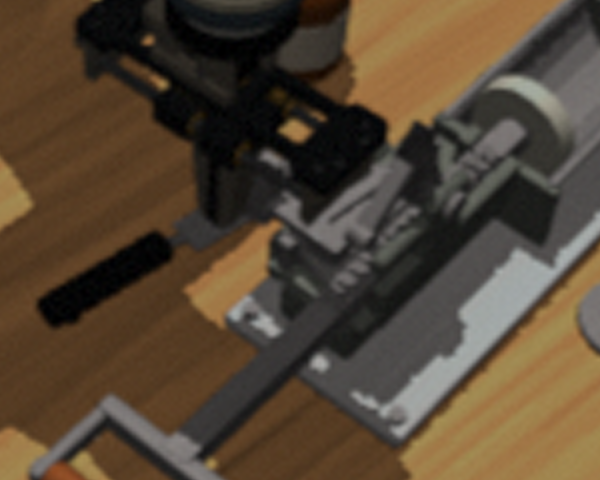

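View pics/k_side.png

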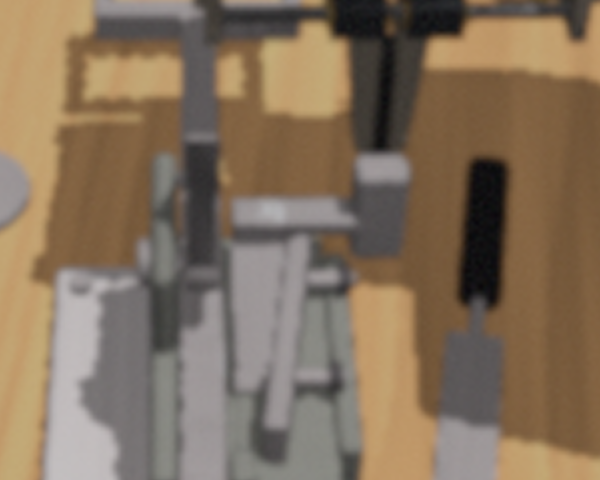

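arm_command(
  commands=[
    [[6,0,0,0,0,0],[6,0,0,0,0,0],[6,0,0,0,0,0],[5,0.5,0,0,0,0],[5,0.5,0,0,0,0]],
  ],
)

```text
clock: 18.7
tcp_pos: [0.455, 0.0604, 0.1134]
tool_rot: [3.14, 0.001, 1.718]
contact_force: [2.7, -2.6, 3.2]
grip_width: 0.007
```

arm_command(
  commands=[
    [[3,0.4,0,0,0,0],[3,0.4,0,0,0,0],[3,0.4,0,0,0,0],[3,0.4,0,0,0,0],[3,0.4,0,0,0,0]],
  ],
)

```text
clock: 19.2
tcp_pos: [0.4542, 0.0754, 0.1126]
tool_rot: [3.141, 0.0, 1.718]
contact_force: [3.3, -3.6, 1.5]
grip_width: 0.003
```

```bash
python3 -c "
from look import *
look('l',(-100,50,80))
"
```

```text
tcp press mm [-96.1  85.  112.5] yaw err deg 0.04 F world [ 1.1 -1.3  0.2] clock 19.3
```

View pics/l_side.png

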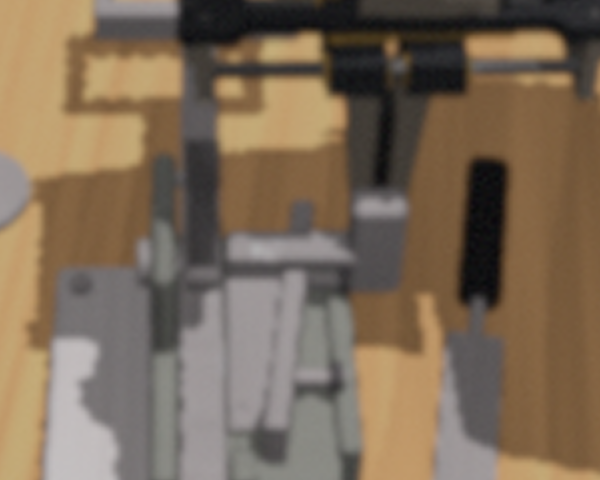

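Wedge is sliding with ~4 N; the lug (col 380, row 210→) has moved ahead. Continue.

arm_command(
  commands=[
    [[2,0.3,0,0,0,0],[2,0.3,0,0,0,0],[2,0.3,0,0,0,0],[2,0.3,0,0,0,0],[2,0.3,0,0,0,0]],
  ],
)

```text
clock: 19.8
tcp_pos: [0.4536, 0.0855, 0.1124]
tool_rot: [-3.141, 0.0, 1.718]
contact_force: [1.6, -3.0, -0.9]
grip_width: 0.006
```

arm_command(
  commands=[
    [[1,0.1,0,0,0,0],[1,0.1,0,0,0,0],[1,0.1,0,0,0,0],[1,0.2,0,0,0,0],[1,0.2,0,0,0,0]],
  ],
)

```text
clock: 20.3
tcp_pos: [0.4536, 0.0904, 0.1125]
tool_rot: [-3.141, 0.0, 1.718]
contact_force: [2.5, -4.1, -0.9]
grip_width: 0.008
```

arm_command(
  commands=[
    [[1,0.1,0,0,0,0],[1,0.1,0,0,0,0],[1,0.1,0,0,0,0],[1,0.2,0,0,0,0],[1,0.2,0,0,0,0]],
  ],
)

```text
clock: 20.8
tcp_pos: [0.4534, 0.0942, 0.1125]
tool_rot: [-3.14, 0.002, 1.719]
contact_force: [1.6, -12.6, 0.6]
grip_width: 0.008
```

arm_command(
  commands=[
    [[1,0.1,0,0,0,0],[1,0.1,0,0,0,0],[0.5,0.1,0,0,0,0],[0.5,0.1,0,0,0,0],[0.5,0.1,0,0,0,0]],
  ],
)

```text
clock: 21.3
tcp_pos: [0.4532, 0.0969, 0.1125]
tool_rot: [-3.14, 0.004, 1.719]
contact_force: [1.2, -18.4, 1.9]
grip_width: 0.006
```

arm_command(
  commands=[
    [[0.5,0.1,0,0,0,0],[0.5,0.1,0,0,0,0],[0.5,0.1,0,0,0,0],[0,0,0,0,0,0],[0,0,0,0,0,0]],
  ],
)

```text
clock: 21.8
tcp_pos: [0.4532, 0.0981, 0.1125]
tool_rot: [-3.14, 0.004, 1.719]
contact_force: [1.5, -20.0, 2.6]
grip_width: 0.005
```

```bash
cat > chk.py <<'E'
from look import *
def chk():
  now();q=np.load('q.npy')
  for n in ['scene','side']:
    c=manip.camera(n)
    for t in ['pawl_tab','ram_grip','wedge_lug']:
      r=manip.landmark_of(t,c)
      if r:
        z={'pawl_tab':.142,'ram_grip':.075,'wedge_lug':.108}[t]
        print(n,t,np.round(r[0]['point'],1),round(r[0]['conf'],2),np.round(w2p(q,atz(c,r[0]['point'],z)),1))
E
python3 -c "
from chk import *
chk()"
```

```text
tcp press mm [-73.8  82.2 112.5] yaw err deg 0.14 F world [  1.5 -20.    2.6] clock 21.8
scene pawl_tab [364.  207.9] 0.78 [-91.    1.7 142. ]
scene ram_grip [296.1 282.7] 0.91 [-329.4   11.9   75. ]
scene wedge_lug [378.6 197.4] 0.59 [-14.5   7.9 108. ]
side pawl_tab [316.8 269.7] 0.7 [-93.    1.6 142. ]
side ram_grip [318.7 219.5] 0.79 [-334.3   11.8   75. ]
side wedge_lug [357.5 298.3] 0.89 [-51.5  75.6 108. ]
```

arm_command(
  commands=[
    [[-2,0,0,0,0,0],[-4,0,0,0,0,0],[-6,0,0,0,0,0],[-10,0,0,0,0,0],[0,0,0,0,0,0]],
  ],
)

```text
clock: 22.7
tcp_pos: [0.4573, 0.078, 0.1127]
tool_rot: [3.141, -0.0, 1.717]
contact_force: [-0.6, 0.6, -0.3]
grip_width: 0.006
```

arm_command(
  commands=[
    [[-20,0,-30,0,0,0],[-10,0,-40,0,0,0],[0,0,-40,0,0,0],[-30,-40,-20,0,0,0],[-30,-40,0,0,0,0]],
  ],
)

```text
clock: 23.2
tcp_pos: [0.3953, -0.0197, 0.2439]
tool_rot: [3.136, 0.001, 1.72]
contact_force: [-0.1, -1.4, 0.1]
grip_width: 0.01
```

```bash
python3 -c "
from chk import *
chk(); look('m',(-120,30,80),True)
c=manip.camera('wrist');cv2.imwrite('pics/m_w.png',c['pixels'])"
```

```text
tcp press mm [-181.9  156.7  243.9] yaw err deg 0.15 F world [-0.1 -1.4  0.1] clock 23.2
scene pawl_tab [209.1 364.8] 0.71 [-604.    -8.5  142. ]
scene ram_grip [296.7 283.5] 0.68 [-330.     9.4   75. ]
scene wedge_lug [346.1 194.9] 0.88 [-64.1  76.2 108. ]
side pawl_tab [315.2 267.1] 0.86 [-100.    -1.2  142. ]
side ram_grip [315.  222.1] 0.6 [-324.3    2.9   75. ]
side wedge_lug [357.5 295.3] 0.59 [-58.9  76.3 108. ]
tcp press mm [-180.9  157.7  240.9] yaw err deg 0.1 F world [ 0.4  0.8 -0.2] clock 23.7
```

View pics/m_side.png

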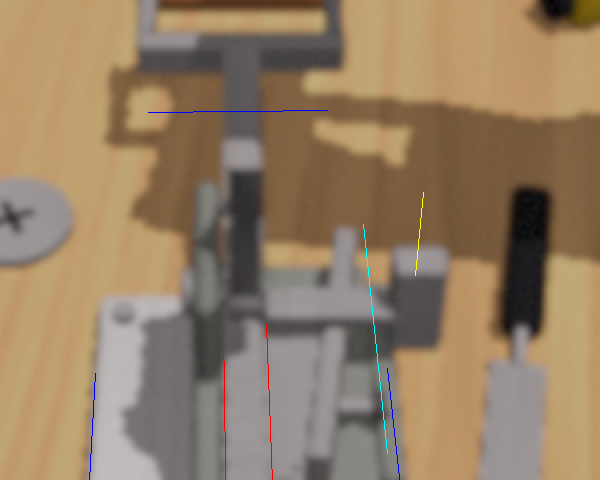

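View pics/m_w.png

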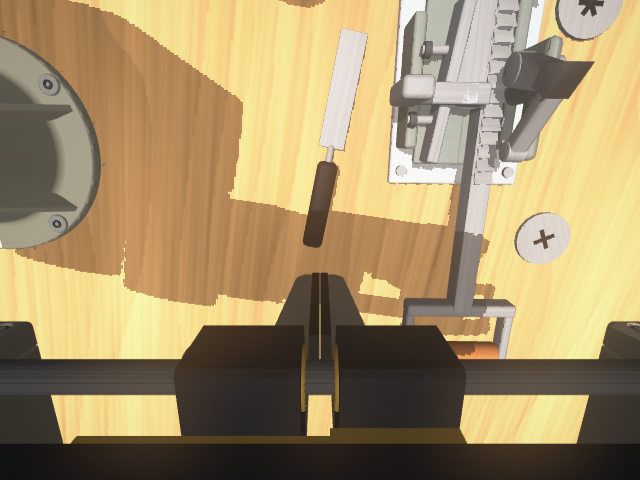

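View pics/m_scene.png

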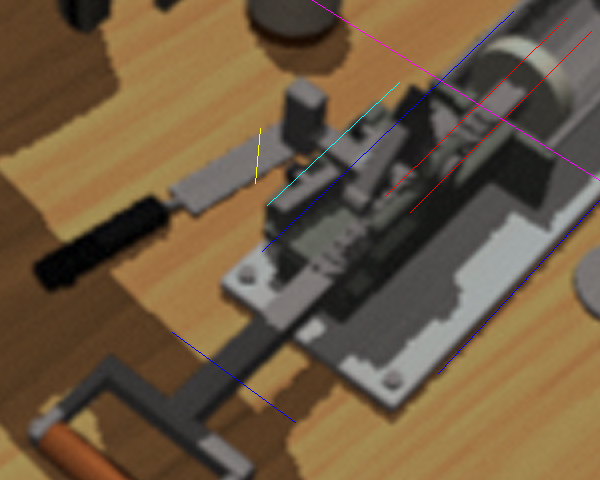

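```bash
python3 - <<'E'
from look import *
q=np.load("q.npy")
def off(c,ctr):
    u=proj(c,p2w(q,ctr))[0]*4; x,y=int(u[0]),int(u[1])
    return max(0,min(x-300,2560-600)),max(0,min(y-240,1920-480))
for n in ["scene","side"]:
    c=manip.camera(n);im=cv2.resize(c["pixels"],None,fx=4,fy=4,interpolation=cv2.INTER_CUBIC)
    x0,y0=off(c,(-100,50,80)); k=cv2.imread(f"pics/k_{n}.png")
    cur=im[y0:y0+480,x0:x0+600]
    cv2.imwrite(f"pics/n_{n}.png",cur)
    print(n,"px per 10mm",4*(proj(c,p2w(q,(-325,0,75)))-proj(c,p2w(q,(-335,0,75)))))
    if n=="scene": out=np.hstack([k[240:480,0:330],cur[240:480,0:330]]); 
    else: out=np.hstack([k[0:150,80:400],cur[0:150,80:400]])
    cv2.imwrite(f"pics/cmp_{n}.png",out)
    g=lambda a:cv2.Canny(a,40,100)
    boxes={"scene":[(30,390,190,80),],"side":[(90,0,110,42)]}[n]
    for (x,y,w,h) in boxes:
        T=k[y:y+h,x:x+w]; S=cur[max(0,y-30):y+h+30,max(0,x-30):x+w+30]
        for f in (lambda a:a,g):
            r=cv2.matchTemplate(f(S),f(T),cv2.TM_CCOEFF_NORMED);_,m,_,l=cv2.minMaxLoc(r);print(m,l[0]-(x-max(0,x-30)),l[1]-(y-max(0,y-30)))
E
```

```text
scene px per 10mm [[ 11.37400337 -11.27812201]]
0.4643431305885315 4 -4
0.20829616487026215 4 -4
side px per 10mm [[ 0.28379722 10.30289777]]
0.8207629919052124 0 3
0.4814109802246094 0 4
```

View pics/cmp_scene.png

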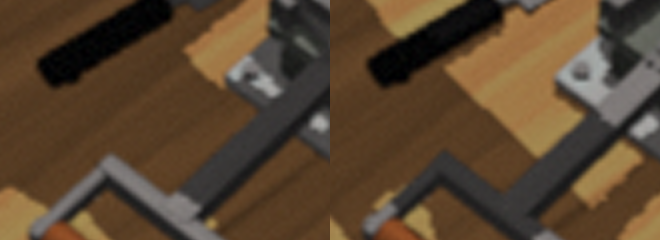

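View pics/cmp_side.png

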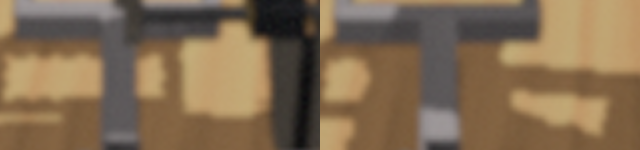

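arm_command(
  commands=[
    [[30,30,0,0,0,0],[30,30,0,0,0,0],[20,15,35,0,0,0],[0,0,45,0,0,0],[0,0,45,0,0,0]],
  ],
)

```text
clock: 24.35
tcp_pos: [0.4569, 0.0718, 0.115]
tool_rot: [3.14, -0.0, 1.72]
contact_force: [0.7, -0.9, -0.6]
grip_width: 0.003
```

arm_command(
  commands=[
    [[6,0,4,0,0,0],[5,0,0,0,0,0],[4,0,0,0,0,0],[2,0,0,0,0,0],[0,0,0,0,0,0]],
  ],
)

```text
clock: 24.85
tcp_pos: [0.4548, 0.088, 0.1138]
tool_rot: [3.138, -0.0, 1.718]
contact_force: [-0.3, -1.1, 0.0]
grip_width: 0.0
```

```bash
python3 -c "
from look import *
now()"
```

```text
tcp press mm [-84.   82.1 113.8] yaw err deg 0.06 F world [-0.3 -1.1  0. ] clock 24.85
```

arm_command(
  commands=[
    [[2,0,0,0,0,0],[2,0,0,0,0,0],[2,0,0,0,0,0],[1,0,0,0,0,0],[0,0,0,0,0,0]],
  ],
)

```text
clock: 25.35
tcp_pos: [0.4527, 0.0942, 0.1122]
tool_rot: [3.142, 0.001, 1.718]
contact_force: [1.2, -3.4, 2.8]
grip_width: 0.003
```

arm_command(
  commands=[
    [[0.5,0,0,0,0,0],[0.5,0,0,0,0,0],[0.5,0,0,0,0,0],[0.5,0,0,0,0,0],[0,0,0,0,0,0]],
  ],
)

```text
clock: 25.85
tcp_pos: [0.4526, 0.0947, 0.1123]
tool_rot: [-3.142, 0.003, 1.719]
contact_force: [1.6, -14.0, 4.5]
grip_width: 0.007
```

arm_command(
  commands=[
    [[-2,0,0,0,0,0],[-4,0,0,0,0,0],[-8,0,0,0,0,0],[-12,0,0,0,0,0],[0,0,0,0,0,0]],
  ],
)

```text
clock: 26.35
tcp_pos: [0.4562, 0.0695, 0.1121]
tool_rot: [-3.141, 0.0, 1.717]
contact_force: [0.6, -0.2, 0.4]
grip_width: 0.005
```

arm_command(
  commands=[
    [[-10,0,-30,0,0,0],[-10,0,-40,0,0,0],[0,0,-40,0,0,0],[-30,-40,-20,0,0,0],[-30,-40,0,0,0,0]],
  ],
)

```text
clock: 26.85
tcp_pos: [0.3927, -0.018, 0.2435]
tool_rot: [3.136, 0.001, 1.719]
contact_force: [-0.3, -1.3, -0.1]
grip_width: 0.003
```

```bash
python3 - <<'E'
from look import *
from chk import chk
q=np.load("q.npy")
def off(c,ctr):
    u=proj(c,p2w(q,ctr))[0]*4; x,y=int(u[0]),int(u[1])
    return max(0,min(x-300,2560-600)),max(0,min(y-240,1920-480))
for n in ["scene","side"]:
    c=manip.camera(n);im=cv2.resize(c["pixels"],None,fx=4,fy=4,interpolation=cv2.INTER_CUBIC)
    cv2.imwrite(f"pics/z_{n}.png",c["pixels"])
    x0,y0=off(c,(-100,50,80)); cur=im[y0:y0+480,x0:x0+600]
    for tag in("k","n"):
        k=cv2.imread(f"pics/{tag}_{n}.png")
        for nm,(x,y,w,h) in {"scene":{"handle":(30,390,190,80)},"side":{"handle":(90,0,110,42)}}[n].items():
            T=k[y:y+h,x:x+w]; S=cur[max(0,y-30):y+h+30,max(0,x-30):x+w+30]
            r=cv2.matchTemplate(S,T,cv2.TM_CCOEFF_NORMED);_,m,_,l=cv2.minMaxLoc(r);print(n,tag,nm,round(m,2),l[0]-(x-max(0,x-30)),l[1]-(y-max(0,y-30)))
    # lug vs n
    k=cv2.imread(f"pics/n_{n}.png")
    u=proj(c,p2w(q,(-61,77,108)))[0]*4-[x0,y0];x,y=int(u[0])-45,int(u[1])-45
    T=k[y:y+90,x:x+90];S=cur[y-20:y+110,x-20:x+110];r=cv2.matchTemplate(S,T,cv2.TM_CCOEFF_NORMED);_,m,_,l=cv2.minMaxLoc(r);print("lug",m,l[0]-20,l[1]-20)
chk()
E
```

```text
scene k handle 0.43 5 -5
scene n handle 0.96 0 -1
lug 0.9964247345924377 0 0
side k handle 0.88 -1 3
side n handle 0.96 2 0
lug 0.9939064979553223 0 0
tcp press mm [-181.1  164.2  241. ] yaw err deg -0.11 F world [-0.2  0.7 -1. ] clock 26.95
scene pawl_tab [364.9 213.4] 0.62 [-103.   -10.3  142. ]
scene ram_grip [295.2 285.1] 0.64 [-335.5    9.2   75. ]
scene wedge_lug [345.5 192.7] 0.53 [-59.4  82.  108. ]
side pawl_tab [316.3 268.3] 0.61 [-96.8   0.8 142. ]
side ram_grip [317.2 217.3] 0.57 [-343.     8.5   75. ]
side wedge_lug [358.5 294.1] 0.57 [-61.9  78.4 108. ]
```

View pics/z_scene.png

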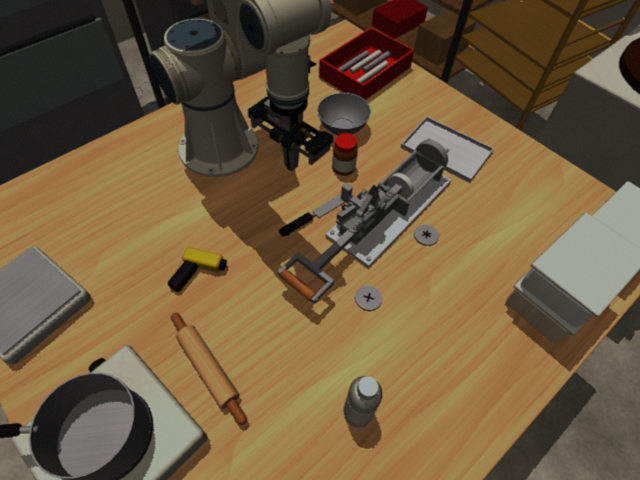

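```bash
python3 -c "
from plant import manip
print(manip.finish_job())"
```

```text
the job is handed in; nothing more can be done
None
```

The press is ready for refilling, and I handed the job in at about 27 s. The hand-in gave no verdict, so what follows comes from my own checks.

**What I did**
- **Pawl:** I threw it over by pushing the tab with the closed fingers. The first sweep passed over the tab. A second push jammed against it at about 33 N until I raised the fingers to follow the tab's circle.
- **Ram:** I hooked the handle and drew it back to its stop, where it resisted at up to about 39 N.
- **Wedge:** I pushed the lug until it resisted at 20 N, then let go. A second gentle push of about 14 N met firm resistance, and the lug had not moved afterwards in either camera.

**Last checks**
- **Pawl:** The tab shows at about x -97 to -103, which fits 2.3 rad. One scene-camera look placed it on the rolling pin, clearly a false find.
- **Ram:** Comparing pictures from before and after the wedge push, the handle came forward about 3–4 mm. That puts it near x -331 mm, inside the 8 mm allowed. The network's readings disagreed more, from -324 to -343 mm over the last two checks.
- **Wedge:** Under load my fingers reached about 4 mm further than where they met the lug again. So some of the wedge's travel may have sprung back, and I could not measure the remaining wedge force directly.
- **Everything else:** The other things look unmoved in the last picture, and the arm is clear.

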